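Put the scraper away on the cabinet door and shut the cabinet

ROBOT

A 7-joint arm with a two-finger parallel gripper is mounted at the origin on the work surface. World frame = base frame: x ahead of the robot, y to its left, z up, the work surface at z = 0. Lengths are in mm, angles in rad, forces in N, time in s.
With the tool pointing down it reaches from about 400 to 850 mm from the base axis. Payload 4.5 kg.
Tool frame: the origin (TCP) lies at the very end of the fingers, on their centre line; the grasp point (between the pads) lies 19 mm behind it (robot.grip_depth is the distance from the TCP to the grasp point, in mm); z points along the fingers, y is the line along which they close (so a half turn about z gives the same grasp; the last joint's range is limited). The gripper opens to 88 mm and grips with 3 to 60 N. Pads are 18 mm wide; open, the fingers measure 123 mm over their backs; the gripper's body (75 mm by 187 mm) begins 45 mm behind the grasp point.
Start: joints at [1.2, 0.689, -0.195, 1.565, 0.157, 0.902, -0.215], TCP at [246.177, -574.5, 238.743] pointing down, gripper open.
Joint ranges: [-3.01, 3.01], [-0.46, 2.08], [-1.47, 1.51], [0.13, 2.56], [-1, 4.14], [0.04, 2.09], [-2.66, 2.66]. Speed limits (rad/s): [2.57, 2.57, 3.14, 3.14, 3.14, 3.14, 3.14].

INTERFACE

Orientations are given as [roll, pitch, yaw] about the fixed x, y, z axes, in that order (R = Rz(yaw) Ry(pitch) Rx(roll)).
In Python, from cell import robot, imaging, hand_in gives the robot as it stands.
- The arm moves only by the shell command python3 -m crank 'ROWS' [FORCE]. ROWS is JSON, a list of rows, each a list of 5 numbers: the opening, from -1 (shut) to 1 (fully open), then the shift along the tool's x, y, z each as a share of 0.15 m, from -1 to 1, then the turn about the tool's z as a share of 120 degrees, from -1 to 1. In form: [[jaw, x, y, z, twist], ...]. A call has 1 to 12 rows; each row is the pose to reach, as a shift and turn from the pose commanded when the call began, along the tool's axes at that moment; what a row does not reach only later rows make up. A row lasts 1/10 s, in which the tool goes at most 50 mm and 8.59 degrees, less where a joint would pass 70% of its speed; a pose out of reach is approached as far as the arm can. A call with a number of a shift or a turn outside -1 to 1 is refused whole. A call with a gripper value outside its range is refused whole. The fingers move at their own pace and stop on an object; FORCE is the grip in N (left out, the last holds). Time passes only in rows, so rows that repeat a pose let the fingers close. It gives the time, the measured TCP pose, the force, the opening and the grip force at its end, in the units of the state.
- robot.observe(): the state, without advancing time (a new reading comes with each control period).
- imaging.capture(name): name is "scene" or "top"; returns (picture, depth): 480x640x3 uint8, blue, green, red; 480x640 float32, mm along the optical axis (not along the pixel's ray), 0 where there is no reading.
- imaging.get_calibration(name): a dict with "mtx" (3x3 intrinsics, pixels), "rvec" (rotation vector, rad) and "tvec" (3), from world to camera coordinates, as OpenCV has them. Camera axes: x right, y down, z forward; pixel columns grow to the right and rows downward; lengths in mm; the calibration is good to about 2 mm. A picture is of the moment at which its call begins. get_calibration takes no time and is no camera call.
- hand_in(): hands the job in; it is judged then, once.
The state is a dict: "clock": time; "q": joint angles; "joint_velocities": joint speeds; "effort": joint torques, N m; "ee_pos": TCP position; "tcp_rot": TCP orientation; "contact_force": force on the tool from outside, world axes, zero at the start; "torque": the same for the moment, N m; "opening": opening from 0.0 (shut) to 1.0 (fully open); "gripper_force": force on a finger pad.
Only numpy, scipy, OpenCV 4.12 (cv2) and the standard library are available. Lean on these libraries where they do the work, as an engineer would, in place of code of your own. Each camera call takes 0.05 s, during which the arm holds its last target. There are 200 camera calls.

TASK

Put the filed scraper away: take it out of the slack vice, slide its blade down into the wide slot of the tool rail on the inside of the open cabinet door until its shoulder rests on the rail, and let go. Then push the cabinet door shut, without slamming it, until the catch snaps in and the door stays fully home with the scraper still in its slot. Do not knock the other things about.

Things in the scene. Friction and masses are not known exactly. Their poses are not given: they have to be found in the camera images.
- scraper: broad scraper, flat steel blade, wooden handle, 147 long, standing blade-down in the slack vice jaws (lifts straight out; may lean a degree or two). Origin: middle of the blade's lower edge; z up the handle, y across the blade, x through its thickness. Blade 70 (y) x 3 (x), z 0 to 62; steel shoulder 34 x 20, z 62 to 72; handle 26 (y) x 18 (x), z 72 to 147. About 160 g.
- scraper_grip (a point): on the scraper's handle, 133 above the blade's edge, 14 below the handle's top; same axes as the scraper. Gripped here from above across y (26 wide), the gripper's body stays above the door's top.
- scraper_seat (a point): middle of the underside of the scraper's shoulder, 62 above the blade's edge; same axes as the scraper. It comes to lie at the slot's centre when the scraper is home, either way round.
- vice: low grey machine vice bolted to the bench, jaws 100 wide, jaw tops 62 high; the scraper's edge rests on its bed 22 above the bench, 40 deep between the jaws. Origin: on the bench under the scraper; y along the jaws; the screw and its handle stick out 130 towards -x.
- cabinet: plywood tool cabinet fixed on the bench, 180 deep (x) x 300 wide (y) x 262 high. Origin: centre of its underside; its open front faces -x of its own frame. Sprung roller catch inside its right wall (-y) near the front, 200 high.
- cab_door (a joint): opening angle of the cabinet door, rad: 0 shut and fully home, grows as it opens towards the robot, to 2.1. The stiff hinge (about 0.2 N m) keeps the door where it is left; door about 1 kg. Closing, its strike meets the roller catch at 0.06 rad and needs about 6 N there (262 from the hinge); past 0.026 the catch snaps over and pulls the door home.
- slot (a point): centre of the mouth of the wide slot in the wooden tool rail on the door's inner face, 152 above the bench, 30 out from that face, 147 from the hinge. Axes turn with the door: -y along the door from hinge to free edge, +x square out of the inner face, z up. Slot 82 long (y) x 9 wide (x), right through the rail (30 high, 45 deep, 200 long).
- door_hinge (a point): point on the door's upright hinge axis, at the cabinet's left (+y) front edge, in the plane of the door's inner face, 152 above the bench; same axes as the slot. The door is 298 wide, 18 thick, from 14 to 260 above the bench.
- door_edge (a point): top outer corner of the door's free edge, 298 from the hinge, on the outer face (-x side), 260 above the bench; same axes as the slot. The outer face is flat but for a knob 30 from the free edge, 120 above the bench, standing 30 out.
- chisels (a point): middle of the two fixed chisels that stand in the rail, at the rail's top: they are 79 either side of this point along the door (y), handles 25 across and 72 high; between them only the wide slot, clear above; same axes as the slot.
- mallet: wooden joiner's mallet lying down, head 75 x 130 x 60, handle 165; a bystander. Origin: centre of its underside
- glue: white glue bottle, 60 across, 170 high; a bystander. Origin: centre of its underside
- plane: small steel block plane, 160 x 50 x 60; a bystander. Origin: centre of its underside
- tape: black tape measure, 65 x 35 x 55; a bystander. Origin: centre of its underside
- sander: cork sanding block, 110 x 65 x 30; a bystander. Origin: centre of its underside
- mug: white mug, 82 across, 95 high; a bystander. Origin: centre of its underside
- offcut: rebated wood offcut, 250 x 45 x 45; a bystander. Origin: centre of its underside

How it is judged:
By the outcome, as a careful person would: the job done as asked, in the order asked, and still so for the second after the job is handed in, with the robot touching nothing.
It also fails if it takes over 72 s, if anything falls off the work surface, if the arm or the gripper's body presses on something with over 40 N, if the wrist force passes 120 N, or if a joint passes its speed limit or range.

## Working session

There is one attempt and no reset: what is moved stays moved. The work goes in short steps, Python scripts to look and compute and a shell command to move; the robot and the scene stay as the last step left them, time stands still between calls to the robot, and variables do not carry over. Pictures are saved under pics/ and viewed, at most 10 in all, crops included, and the job is handed in when it is done.

```bash
ls; mkdir -p pics; cat > h.py <<'E'
import numpy as np, cv2
from cell import robot, imaging
def cam(n):
    c=imaging.get_calibration(n); R=cv2.Rodrigues(np.array(c["rvec"],float))[0]
    return np.array(c["mtx"],float),R,np.array(c["tvec"],float).reshape(3)
def unproj(n,u,v,d):
    K,R,t=cam(n); return R.T@(d*np.linalg.solve(K,[u,v,1.])-t)
def proj(n,P):
    K,R,t=cam(n); p=K@(R@np.array(P,float)+t); return p[:2]/p[2]
def cloud(n,d):
    K,R,t=cam(n); v,u=np.mgrid[0:480,0:640]
    r=np.stack([(u-K[0,2])/K[0,0],(v-K[1,2])/K[1,1],np.ones(u.shape)],-1)*d[...,None]
    return (r-t)@R
E
python3 - <<'E'
from h import *
for n in("scene","top"):
    p,d=imaging.capture(n); cv2.imwrite(f"pics/{n}0.png",p); np.save(f"pics/{n}0.npy",d)
    K,R,t=cam(n); print(n,K[0,0],-R.T@t,R[2])
print(robot.observe())
E
```

```text
pics
scene 564.4137335948424 [1818.92539618 -167.89371083 1308.25997504] [-0.72933727  0.1115885  -0.67499271]
top 502.5596094157424 [ 454.62008492   27.36996671 1539.7890031 ] [ 0.09174994  0.007183   -0.99575617]
{'clock': 0.1, 'q': array([ 1.19978504,  0.6899161 , -0.19451925,  1.5662195 ,  0.15729364,
        0.9024695 , -0.21511129]), 'joint_velocities': array([ 5.06729950e-04, -2.13195634e-03,  4.44924686e-04, -2.64054958e-03,
       -5.38022307e-05,  8.68943920e-04,  8.22157394e-04]), 'effort': array([-3.33225267e-03, -5.28498781e+01, -1.27159562e+00, -1.53837848e+01,
       -5.26098988e-02,  2.00444330e-03,  4.65393373e-05]), 'ee_pos': array([ 245.89947958, -573.99455949,  237.98568877]), 'tcp_rot': array([-3.13997339e+00,  1.07323458e-04,  4.04869284e-01]), 'contact_force': array([-0.02604235, -0.12369327, -0.67365061]), 'torque': array([-0.02321391, -0.01866492, -0.01437146]), 'gripper_force': 0.0, 'opening': 1.000100906386825}
```

View pics/scene0.png

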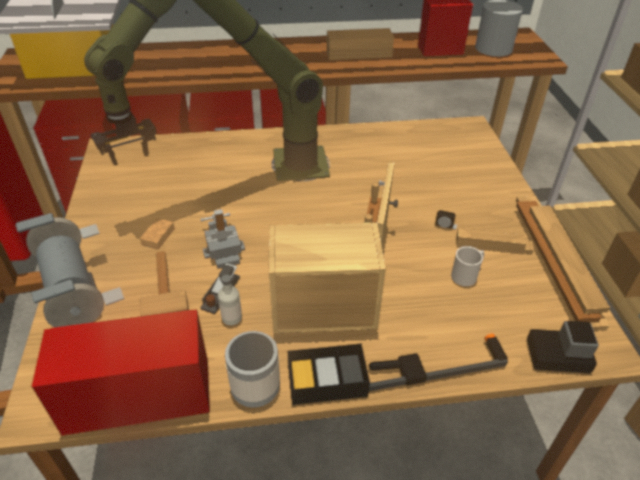

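View pics/top0.png

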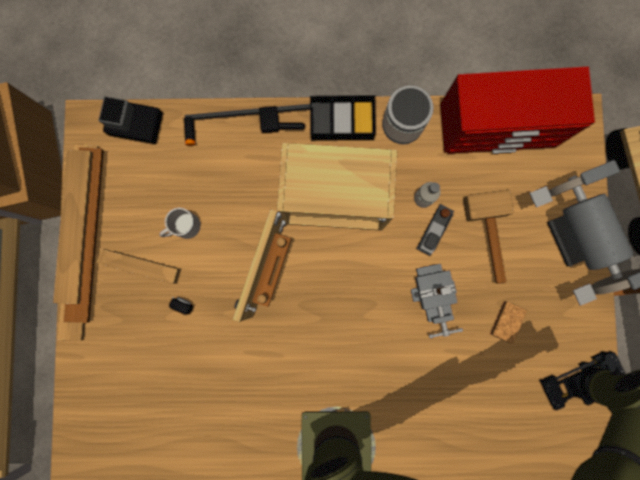

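The overview shows the scraper standing in the vice at top-view (437,288). The door is open past 90°, from the hinge at (278,215) to its free edge at (240,318), with the rail on its right side. Next I'll take enlarged crops and depth measurements.

```bash
python3 - <<'E'
from h import *
t=cv2.imread("pics/top0.png"); s=cv2.imread("pics/scene0.png")
r=lambda im,x,y,w,h,W,H: cv2.resize(im[y:y+h,x:x+w],(W,H),interpolation=cv2.INTER_CUBIC)
a=r(t,225,195,80,130,369,600); b=r(t,400,250,70,100,420,600)
cv2.imwrite("pics/ctop.png",np.hstack([a,b]))
a=r(s,355,155,60,90,400,600);b=r(s,195,200,60,90,400,600)
cv2.imwrite("pics/cscene.png",np.hstack([a,b]))
d=np.load("pics/top0.npy"); C=cloud("top",d)
# door top: z~260 points
m=(C[...,2]>245)&(C[...,2]<275)
v,u=np.nonzero(m); k=(u>225)&(u<300)&(v>205)&(v<325); P=C[v[k],u[k]]
print(len(P),P.mean(0)); 
rc=cv2.minAreaRect(P[:,:2].astype(np.float32)); print(rc, cv2.boxPoints(rc)); print(np.median(P[:,2]))
k=(u>=270)&(u<400)&(v>135)&(v<230);P=C[v[k],u[k]];rc=cv2.minAreaRect(P[:,:2].astype(np.float32));print("cab",rc,cv2.boxPoints(rc),np.median(P[:,2]))
for nm,(u0,u1,v0,v1) in dict(vice=(405,470,255,345)).items():
  D=C[v0:v1,u0:u1]; 
  for lo,hi in((40,80),(130,185)):
    P=D[(D[...,2]>lo)&(D[...,2]<hi)]
    if len(P): print(nm,lo,len(P),P.mean(0),P.min(0),P.max(0),cv2.minAreaRect(P[:,:2].astype(np.float32)))
D=C[195:325,225:310]
for lo,hi in((140,165),(205,240)):
    P=D[(D[...,2]>lo)&(D[...,2]<hi)]; print("rail",lo,len(P),P.mean(0),cv2.minAreaRect(P[:,:2].astype(np.float32)))
E
```

```text
1042 [544.96226651 193.6972223  258.75954519]
((543.6257934570312, 196.27352905273438), (68.29180145263672, 333.7430419921875), 61.29150390625) [[380.86487 246.48233]
 [673.5825   86.16768]
 [706.3867  146.06473]
 [413.66907 306.3794 ]]
259.27823144710305
cab ((721.1534423828125, 3.94091796875), (317.5067443847656, 230.32415771484375), 85.58152770996094) [[ 594.1032  -145.46849]
 [ 823.74286 -163.21278]
 [ 848.2037   153.35033]
 [ 618.564    171.09462]] 261.21650279951893
vice 40 1360 [ 437.07470177 -302.14157775   58.67775822] [ 319.83141369 -374.05656485   40.31526511] [ 515.30064505 -242.34563134   79.85337597] ((417.1211242675781, -309.32391357421875), (186.5235595703125, 102.5245590209961), 10.878684997558594)
vice 130 88 [ 457.62834442 -298.56783795  163.23900544] [ 448.32244471 -314.40309382  131.02585712] [ 467.5180495  -287.09787652  174.2331312 ] ((457.5063171386719, -300.70587158203125), (18.287900924682617, 26.187036514282227), 11.502413749694824)
rail 140 1069 [520.24642059 177.29608653 151.50455748] ((526.0816650390625, 173.06581115722656), (46.232120513916016, 313.5713195800781), 71.4328384399414)
rail 205 382 [524.47682142 185.22772347 221.35172138] ((521.5017700195312, 176.6331787109375), (43.07585525512695, 305.4817199707031), 71.526123046875)
```

View pics/ctop.png

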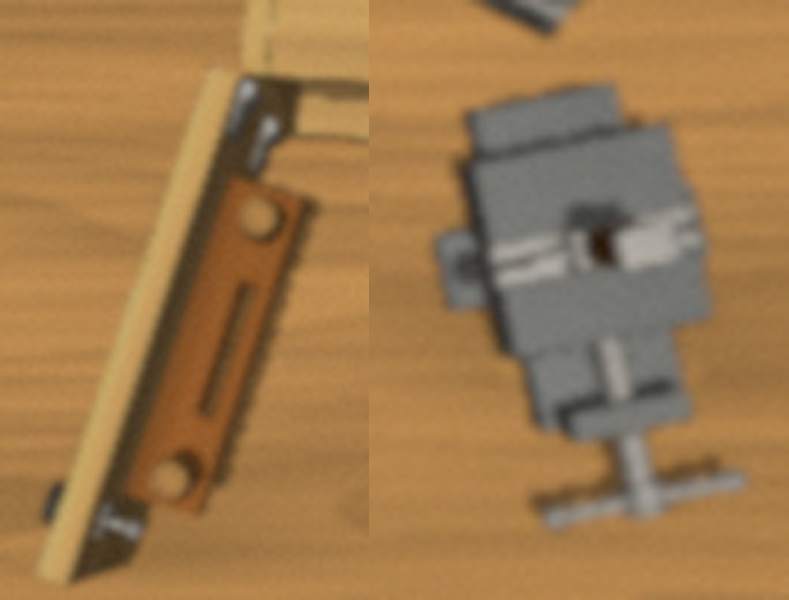

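View pics/cscene.png

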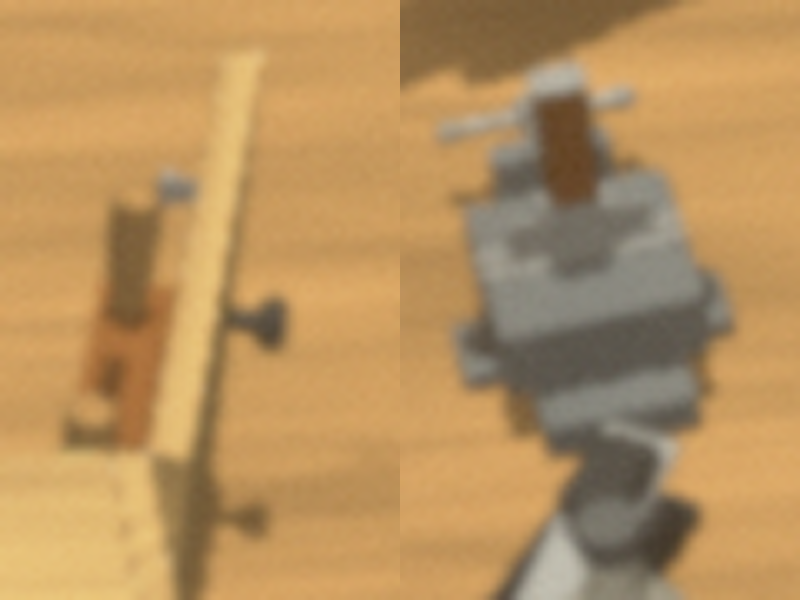

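```bash
python3 - <<'E'
from h import *
def onz(n,u,v,z):
    K,R,t=cam(n); c=-R.T@t; r=R.T@np.linalg.solve(K,[u,v,1.]); return c+r*(z-c[2])/r[2]
A=lambda x,y:(225+(x+.5)/4.6125-.5,195+(y+.5)/4.615-.5)
T=lambda x,y:(400+(x+.5)/6-.5,250+(y+.5)/6-.5)
S1=lambda x,y:(355+(x+.5)/6.667-.5,155+(y+.5)/6.667-.5)
S2=lambda x,y:(195+(x+.5)/6.667-.5,200+(y+.5)/6.667-.5)
pr=lambda l,p:print(l,np.round(p,1))
e1=onz("top",*A(248,285),152);e2=onz("top",*A(206,412),152)
pr("slot",[e1,e2,(e1+e2)/2]); ang=np.arctan2(*(e2-e1)[1::-1]);print(np.degrees(ang),np.linalg.norm(e2-e1))
c1=onz("top",*A(262,218),224);c2=onz("top",*A(178,474),224);pr("chis",[c1,c2,(c1+c2)/2]);print(np.linalg.norm(c1-c2),np.degrees(np.arctan2(*(c2-c1)[1::-1])))
# door top corners, z 260: outer far, inner near hinge, outer free, inner free
D=[onz("top",*A(x,y),260) for x,y in((212,70),(237,75),(40,575),(72,582))];pr("door",D)
for i,j in((0,2),(1,3)): print(np.degrees(np.arctan2(*(D[j]-D[i])[1::-1])),np.linalg.norm(D[i]-D[j]))
pr("cap",onz("top",*T(646,246),169))
# scene: same door corners (free edge) & cap & chisel: triangulate
def tri(pt,ps):
    P=[]
    for n in("top","scene"):
        K,R,t=cam(n);P.append(K@np.c_[R,t])
    X=cv2.triangulatePoints(P[0],P[1],np.array(pt,float).reshape(2,1),np.array(ps,float).reshape(2,1));return (X[:3]/X[3]).ravel()
pr("tri cap",tri(T(646,246),S2(557,80)))
pr("tri free outer",tri(A(40,575),S1(265,52)));pr("tri free inner",tri(A(72,582),S1(222,52)))
pr("tri far chisel(free)",tri(A(178,474),S1(134,198)))
pr("tri near chisel",tri(A(262,218),S1(92,412)))
for n in("top","scene"):
    C=cloud(n,np.load(f"pics/{n}0.npy")).reshape(-1,3)
    P=C[(np.hypot(C[:,0]-457,C[:,1]+301)<25)&(C[:,2]>162)&(C[:,2]<178)]
    print(n,len(P),P.mean(0) if len(P) else 0,np.median(P,0),cv2.minAreaRect(P[:,:2].astype(np.float32)))
    P=C[(np.abs(C[:,2]-152)<6)&(np.hypot(C[:,0]-e1[0]/2-e2[0]/2,C[:,1]-e1[1]/2-e2[1]/2)<60)]
    print("  railtop",len(P),np.median(P,0))
E
```

```text
slot [[555.8 155.9 152. ]
 [480.  181.1 152. ]
 [517.9 168.5 152. ]]
161.65677022142114 79.88305965334492
chis [[588.8 141.2 224. ]
 [443.8 188.9 224. ]
 [516.3 165.1 224. ]]
152.57802067437285 161.8068231078003
door [[668.4 166.  260. ]
 [665.5 152.  260. ]
 [389.7 260.  260. ]
 [385.8 242.4 260. ]]
161.36269197223933 294.13843074267726
162.0894059225271 293.9380167906859
cap [ 456.2 -466.1  169. ]
tri cap [ 619.3 -249.4  427.2]
tri free outer [390.4 263.2 260.8]
tri free inner [386.1 244.4 259.4]
tri far chisel(free) [444.3 192.  220.7]
tri near chisel [589.9 144.2 217.3]
top 67 [ 457.66166741 -300.94223243  168.91635587] [ 456.54772944 -300.86607575  168.90741907] ((457.4371337890625, -300.809326171875), (18.147830963134766, 26.136560440063477), 10.523177146911621)
  railtop 594 [520.93493881 176.62442101 151.37496142]
scene 40 [ 458.79334436 -299.77633065  166.73103668] [ 459.49552346 -299.34019153  166.8679331 ] ((459.7574462890625, -300.0076904296875), (28.442150115966797, 25.01953887939453), 11.249736785888672)
  railtop 145 [493.25534491 184.53207953 152.20090565]
```

```bash
python3 -m crank '[[1,1,-0.56,0,0.1],[1,1,-0.56,0,0.1],[1,1,-0.56,0,0.1],[1,1,-0.56,0,0.1],[1,1,-0.56,0,0.1],[1,1,-0.56,0,0.1],[1,1,-0.56,0,0.1]]' 40
cat >> h.py <<'E'
def to(x,y,z,yawdeg):
    "units for the move from the present pose to the given one (tool pointing down)"
    from scipy.spatial.transform import Rotation as Ro
    s=robot.observe(); R=Ro.from_euler('xyz',s["tcp_rot"])
    d=R.inv().apply(np.array([x,y,z])-s["ee_pos"])/150
    dy=(np.degrees(s["tcp_rot"][2])-yawdeg+180)%360-180
    print("shift",d.round(3),"twist",round(dy/120,3))
E
python3 -c "
from h import *
to(457.5,-300.8,220,11)
print(robot.observe())"
```

```text
clock: 0.8
ee_pos: [349.3, -439.9, 238.5]
tcp_rot: [3.141, 0.001, 0.192]
contact_force: [-0.2, -1.1, 0.4]
opening: 1.002
gripper_force: 0.0
shift [ 0.885 -0.772  0.122] twist 0.0
{'clock': 0.8, 'q': array([ 0.88865144,  0.60266235, -0.11898201,  1.76257097,  0.09770746,
        0.7822275 , -0.65738929]), 'joint_velocities': array([ 0.01042912,  0.00182414, -0.00070364, -0.00037537, -0.00298417,
       -0.00081381, -0.00124583]), 'effort': array([-9.66380909e-01, -4.74395263e+01, -6.74588531e-01, -1.38964793e+01,
       -8.09448701e-02, -3.47878179e-02,  4.75940658e-03]), 'ee_pos': array([ 349.32479895, -439.86391454,  238.53134769]), 'tcp_rot': array([3.14091202e+00, 1.32451534e-03, 1.92354105e-01]), 'contact_force': array([-0.18873294, -1.05618766,  0.44221593]), 'torque': array([-0.01147556,  0.033814  ,  0.0170429 ]), 'gripper_force': 0.0, 'opening': 1.0016929255333533}
```

```bash
python3 -m crank '[[1,0.885,-0.772,0.12,0],[1,0.885,-0.772,0.12,0],[1,0.885,-0.772,0.12,0],[1,0.885,-0.772,0.12,0],[1,0.885,-0.772,0.12,0],[1,0.885,-0.772,0.12,0],[1,0.885,-0.772,0.12,0]]'
python3 -c "
from h import *
to(457.5,-300.8,136,11)
for n in ('top','scene'): 
  p,d=imaging.capture(n); cv2.imwrite('pics/%s1.png'%n,p)
a=cv2.imread('pics/top1.png')[230:350,390:490];b=cv2.imread('pics/scene1.png')[170:290,175:275]
cv2.imwrite('pics/c1.png',np.hstack([cv2.resize(a,(400,480),interpolation=2),cv2.resize(b,(400,480),interpolation=2)]))"
```

```text
clock: 1.5
ee_pos: [457.1, -301.5, 220.7]
tcp_rot: [3.14, 0.001, 0.191]
contact_force: [0.0, -0.0, -0.4]
opening: 0.996
gripper_force: 0.0
shift [ 0.004 -0.005  0.565] twist -0.0
```

View pics/c1.png

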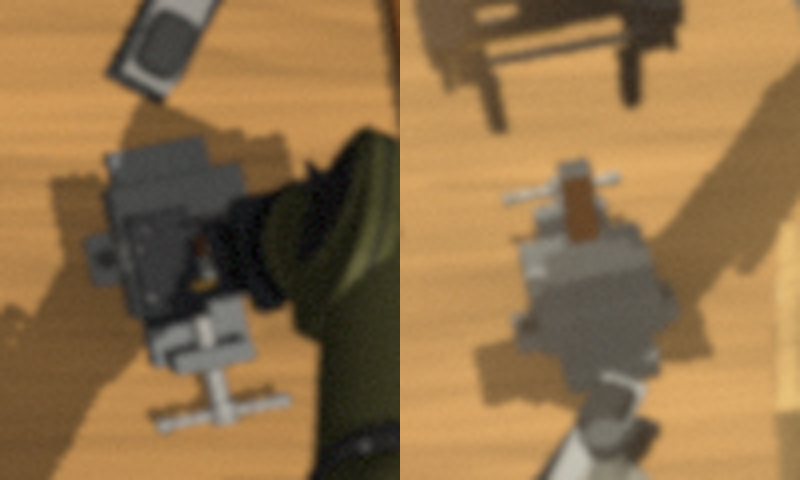

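The scene half shows the two fingers straddling the handle, centred over it at about crop (575,170). I'll descend and close.

```bash
python3 -m crank '[[1,0,0,0.2,0],[1,0,0,0.4,0],[1,0,0,0.565,0],[1,0,0,0.565,0],[-1,0,0,0.565,0],[-1,0,0,0.565,0],[-1,0,0,0.565,0],[-1,0,0,0.565,0],[-1,0,0,0.565,0],[-1,0,0,0.565,0],[-1,0,0,0.565,0],[-1,0,0,0.565,0]]' 40
```

```text
clock: 2.8
ee_pos: [458.7, -298.9, 136.0]
tcp_rot: [3.141, -0.0, 0.195]
contact_force: [-0.6, -1.1, -0.0]
opening: 0.296
gripper_force: 0.2
```

```bash
python3 -m crank '[[-1,0,0,0,0],[-1,0,0,0,0],[-1,0,0,0,0],[-1,0,0,0,0]]' 45
```

```text
clock: 3.2
ee_pos: [458.7, -298.9, 136.0]
tcp_rot: [3.141, -0.0, 0.195]
contact_force: [0.5, 0.4, -0.7]
opening: 0.287
gripper_force: 44.9
```

```bash
python3 -m crank '[[-1,0,0,-0.05,0],[-1,0,0,-0.1,0],[-1,0,0,-0.15,0],[-1,0,0,-0.2,0],[-1,0,0,-0.3,0],[-1,0,0,-0.4,0],[-1,0,0,-0.55,0],[-1,0,0,-0.7,0],[-1,0,0,-0.85,0],[-1,0,0,-1,0],[-1,0,0,-1,0],[-1,0,0,-1,0]]'
python3 -c "
from h import *
to(517.5,168.8,354,71.7)"
```

```text
clock: 4.4
ee_pos: [458.5, -298.8, 286.1]
tcp_rot: [3.141, -0.0, 0.195]
contact_force: [-0.7, -0.1, -1.5]
opening: 0.294
gripper_force: 44.9
shift [ 0.991 -2.981 -0.454] twist -0.504
```

```bash
python3 -m crank '[[-1,0.06,-0.15,-0.15,0],[-1,0.12,-0.35,-0.3,0],[-1,0.2,-0.6,-0.45,0],[-1,0.28,-0.8,-0.454,0],[-1,0.33,-1,-0.454,0],[-1,0.33,-1,-0.454,0]]'
python3 -m crank '[[-1,0.1,-0.25,0,-0.06],[-1,0.2,-0.5,0,-0.12],[-1,0.3,-0.75,0,-0.18],[-1,0.33,-1,0,-0.24],[-1,0.33,-1,0,-0.31],[-1,0.33,-1,0,-0.37],[-1,0.33,-1,0,-0.44],[-1,0.33,-1,0,-0.504],[-1,0.33,-1,0,-0.504],[-1,0.33,-1,0,-0.504]]'
python3 -c "
from h import *
to(517.5,168.8,354,71.7)"
```

```text
clock: 5.0
ee_pos: [478.0, -136.4, 352.9]
tcp_rot: [-3.137, 0.002, 0.204]
contact_force: [0.3, -0.1, -2.2]
opening: 0.292
gripper_force: 44.9
clock: 6.0
ee_pos: [497.2, 14.0, 353.2]
tcp_rot: [-3.14, 0.001, 1.247]
contact_force: [-0.5, 0.5, -1.1]
opening: 0.294
gripper_force: 44.9
shift [ 1.022 -0.2   -0.006] twist -0.002
```

```bash
python3 -m crank '[[-1,0.15,-0.05,0,0],[-1,0.35,-0.1,0,0],[-1,0.6,-0.15,0,0],[-1,0.8,-0.2,0,0],[-1,0.95,-0.2,0,0],[-1,1,-0.2,0,0],[-1,1,-0.2,0,0],[-1,1,-0.2,0,0],[-1,1,-0.2,0,0]]'
python3 - <<'E'
from h import *
to(517.5,168.8,354,71.7)
for n in ('top','scene'):
  p,d=imaging.capture(n); cv2.imwrite('pics/%s2.png'%n,p); np.save(f'pics/{n}2.npy',d)
a=cv2.imread('pics/top2.png')[190:340,215:315];b=cv2.imread('pics/scene2.png')[110:260,340:440]
cv2.imwrite('pics/c2.png',np.hstack([cv2.resize(a,(400,600),interpolation=2),cv2.resize(b,(400,600),interpolation=2)]))
E
```

```text
clock: 6.9
ee_pos: [516.2, 164.5, 353.9]
tcp_rot: [3.141, 0.002, 1.248]
contact_force: [-0.3, -0.2, -1.3]
opening: 0.291
gripper_force: 44.9
shift [ 0.03  -0.001 -0.001] twist -0.002
```

View pics/c2.png

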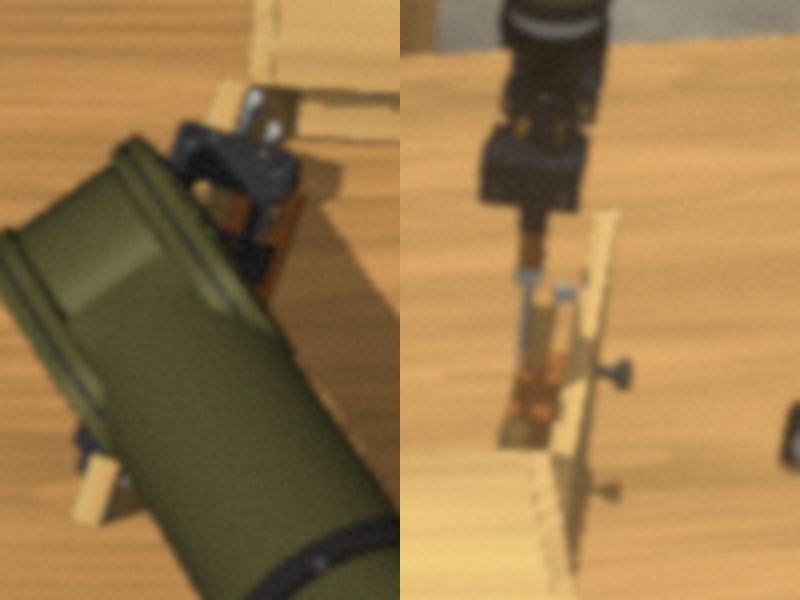

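The scene half shows the blade edge-on at crop (522,285–365), above the slot, between the chisels. I'll compare where its edges project with where they should be.

```bash
python3 - <<'E'
from h import *
s=robot.observe();x,y,z=s["ee_pos"];print(s["ee_pos"].round(1))
u=np.array([np.cos(np.radians(-18.5)),np.sin(np.radians(-18.5)),0])
f=lambda P:((proj("scene",P)-[340,110])*4+[400,0]+1.5).round(0)
for h in(0,30,62):
    b=np.array([x,y,z-114+h]); print(h,f(b+35*u),f(b-35*u),f(b))
c=np.array([517.5,168.8,152]); print("slot",f(c+41*u),f(c),f(c-41*u))
a=cv2.imread('pics/scene2.png')[165:220,455-95:500-100]
cv2.imwrite('pics/c3.png',cv2.resize(cv2.imread('pics/scene2.png')[170:226,458-100:402],(600,764))[:600])
d=np.load("pics/scene2.npy");C=cloud("scene",d)
P=C[165:205,460-100:400].reshape(-1,3)
P=P[(P[:,2]>238)&(P[:,2]<312)&(np.hypot(P[:,0]-x,P[:,1]-y)<45)]
n=np.array([-u[1],u[0],0]); 
for lo in(240,255,270,285,300):
    q=P[(P[:,2]>=lo)&(P[:,2]<lo+15)]; print(lo,len(q),q.mean(0).round(1) if len(q) else "", ((q-[x,y,0])@n).mean().round(1) if len(q) else"")
E
```

```text
[516.3 165.1 354.1]
0 [517. 368.] [529. 311.] [523. 339.]
30 [520. 336.] [532. 280.] [526. 308.]
62 [523. 302.] [535. 246.] [529. 273.]
slot [513. 462.] [520. 428.] [527. 394.]
240 9 [522.6 163.  247.7] 0.1
255 42 [529.9 188.5 261. ] 26.6
270 8 [535.6 158.4 278.8] -0.2
285 6 [542.6 156.  291.3] -0.3
300 28 [531.  159.7 306.7] -0.5
```

View pics/c3.png

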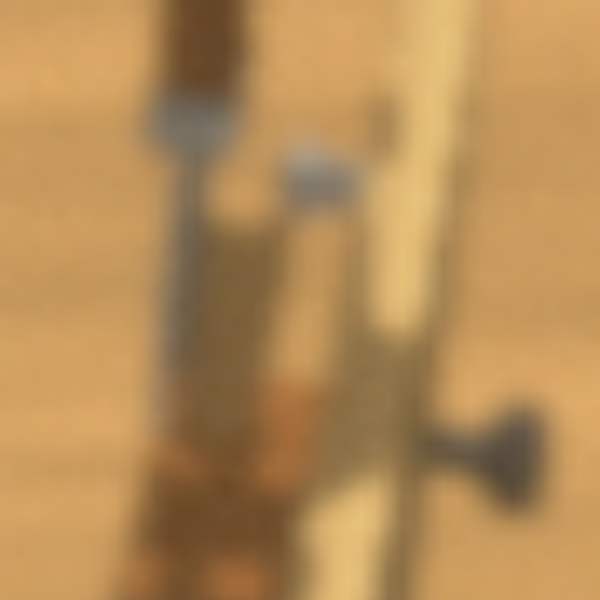

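The blade sits at (371,195) in full pixels, hanging upright and in line with the TCP (depth offset about 0). Combining the slot, chisel and door-corner measurements puts the slot at about (518,168.2), so I'll shift 3.5 mm along tool x and go down.

```bash
python3 -m crank '[[-1,0.023,0,0.1,0],[-1,0.023,0,0.25,0],[-1,0.023,0,0.4,0],[-1,0.023,0,0.5,0],[-1,0.023,0,0.54,0],[-1,0.023,0,0.54,0],[-1,0.023,0,0.54,0]]'
python3 -c "
from h import *
to(518,168.2,272,71.7)"
python3 -m crank '[[-1,0,0,0.02,0],[-1,0,0,0.04,0],[-1,0,0,0.06,0],[-1,0,0,0.08,0],[-1,0,0,0.08,0]]'
```

```text
clock: 7.7
ee_pos: [517.9, 169.8, 273.8]
tcp_rot: [3.14, -0.001, 1.25]
contact_force: [1.1, -0.5, -1.7]
opening: 0.289
gripper_force: 44.9
shift [-0.01   0.004  0.012] twist -0.0
clock: 8.2
ee_pos: [517.1, 169.7, 260.6]
tcp_rot: [-3.141, 0.001, 1.251]
contact_force: [-0.4, 0.1, -1.2]
opening: 0.289
gripper_force: 44.9
```

```bash
python3 -m crank '[[-1,0,0,0.02,0],[-1,0,0,0.04,0],[-1,0,0,0.06,0],[-1,0,0,0.08,0],[-1,0,0,0.1,0],[-1,0,0,0.1,0]]'
```

```text
clock: 8.8
ee_pos: [517.1, 169.6, 245.6]
tcp_rot: [-3.141, 0.001, 1.251]
contact_force: [0.5, -0.5, -1.1]
opening: 0.29
gripper_force: 44.9
```

```bash
python3 -m crank '[[-1,0,0,0.03,0],[-1,0,0,0.06,0],[-1,0,0,0.09,0],[-1,0,0,0.12,0],[-1,0,0,0.15,0],[-1,0,0,0.18,0],[-1,0,0,0.21,0],[-1,0,0,0.24,0],[-1,0,0,0.25,0],[-1,0,0,0.25,0]]'
python3 -m crank '[[-1,0,0,0.007,0],[-1,0,0,0.013,0],[-1,0,0,0.013,0]]'
```

```text
clock: 9.8
ee_pos: [517.2, 169.7, 208.3]
tcp_rot: [-3.141, 0.0, 1.251]
contact_force: [0.4, -0.3, -1.7]
opening: 0.29
gripper_force: 44.9
clock: 10.1
ee_pos: [517.4, 169.7, 206.6]
tcp_rot: [3.141, 0.0, 1.251]
contact_force: [-0.3, 0.1, -1.2]
opening: 0.292
gripper_force: 44.9
```

```bash
python3 -m crank '[[-1,0,0,0.007,0],[-1,0,0,0.013,0],[-1,0,0,0.013,0]]'
python3 -m crank '[[-1,0,0,0.005,0],[-1,0,0,0.01,0],[-1,0,0,0.01,0]]'
```

```text
clock: 10.4
ee_pos: [517.3, 169.7, 204.5]
tcp_rot: [-3.141, 0.0, 1.251]
contact_force: [-0.1, -0.5, -1.4]
opening: 0.29
gripper_force: 44.9
clock: 10.7
ee_pos: [517.5, 169.9, 203.8]
tcp_rot: [3.141, -0.0, 1.251]
contact_force: [0.3, -0.5, 3.8]
opening: 0.292
gripper_force: 44.9
```

Contact came at TCP z about 204, which matches the shoulder resting on the rail. Now I'll open part way and lift.

```bash
python3 -m crank '[[0.1,0,0,0,0],[0.1,0,0,0,0],[0.1,0,0,0,0],[0.1,0,0,0,0],[0.1,0,0,-0.1,0],[0.1,0,0,-0.25,0],[0.1,0,0,-0.5,0],[0.1,0,0,-0.8,0],[0.1,0,0,-1,0],[0.1,0,0,-1,0]]'
python3 - <<'E'
from h import *
for n in ('top','scene'):
  p,d=imaging.capture(n); cv2.imwrite('pics/%s4.png'%n,p); np.save(f'pics/{n}4.npy',d)
C=cloud("scene",np.load("pics/scene4.npy")).reshape(-1,3)
P=C[(C[:,2]>232)&(C[:,2]<245)&(np.hypot(C[:,0]-518,C[:,1]-168)<25)]
print(len(P),np.median(P,0) if len(P) else 0,P[:,2].max())
b=cv2.imread('pics/scene4.png')[120:240,350:430]
cv2.imwrite('pics/c4.png',cv2.resize(b,(400,600),interpolation=2))
E
```

```text
clock: 11.7
ee_pos: [519.5, 171.2, 357.5]
tcp_rot: [3.135, -0.006, 1.251]
contact_force: [-0.1, 0.5, -0.9]
opening: 0.547
gripper_force: 0.0
36 [519.71843739 168.43879606 236.54361689] 242.70053288778385
```

View pics/c4.png

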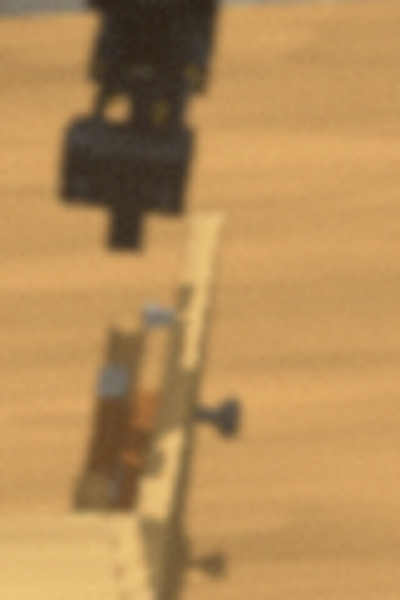

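The picture shows the scraper sitting in the slot at (115,380), with its handle top at z 236.5, as it should be when seated. Next I'll plan the push on the outer face with closed fingers.

```bash
cat >> h.py <<'E'
H=np.array([668.,150.]); PH0=-94.2
def pt(thdeg,r,off):
    a=np.radians(PH0-thdeg); d=np.array([np.cos(a),np.sin(a)]); n=np.array([d[1],-d[0]]); return H+r*d+off*n
E
python3 - <<'E'
from h import *
print(robot.observe()["q"].round(2))
# cabinet front from depth: door-angle reference; wall top edges
C=cloud("scene",np.load("pics/scene4.npy")).reshape(-1,3)
P=C[(abs(C[:,2]-262)<5)&(C[:,0]>640)&(C[:,1]<190)&(C[:,1]>-180)]
print(len(P),cv2.minAreaRect(P[:,:2].astype(np.float32)),cv2.boxPoints(cv2.minAreaRect(P[:,:2].astype(np.float32))).round(0).tolist())
p=pt(104.2,240,55);print(p);to(*p,357,71.7)
E
```

```text
[-0.13  0.48 -0.44  1.64  0.22  1.08 -0.95]
5245 ((735.1675415039062, 7.7288665771484375), (326.66448974609375, 209.4061279296875), 86.0776138305664) [[620.0, -148.0], [828.0, -162.0], [851.0, 164.0], [642.0, 178.0]]
[457.63045424 277.94394951]
shift [ 0.56  -0.605 -0.025] twist -0.0
```

```bash
python3 -m crank '[[-1,0.2,-0.2,-0.02,0],[-1,0.4,-0.4,-0.02,0],[-1,0.56,-0.605,-0.02,0.07],[-1,0.56,-0.605,-0.02,0.14],[-1,0.56,-0.605,-0.02,0.21],[-1,0.56,-0.605,-0.02,0.28],[-1,0.56,-0.605,-0.02,0.35],[-1,0.56,-0.605,-0.02,0.42],[-1,0.56,-0.605,-0.02,0.49],[-1,0.56,-0.605,-0.02,0.56],[-1,0.56,-0.605,-0.02,0.63],[-1,0.56,-0.605,-0.02,0.7]]'
python3 -m crank '[[-1,0,0,0,0.07],[-1,0,0,0,0.14],[-1,0,0,0,0.21],[-1,0,0,0,0.28],[-1,0,0,0,0.35],[-1,0,0,0,0.42],[-1,0,0,0,0.49],[-1,0,0,0,0.56],[-1,0,0,0,0.63],[-1,0,0,0,0.7],[-1,0,0,0,0.77],[-1,0,0,0,0.8]]'
python3 -c "
from h import *
to(*pt(104.2,240,55),215,-108.3);print(robot.observe()['q'].round(2))"
```

```text
clock: 13.0
ee_pos: [456.8, 277.3, 354.2]
tcp_rot: [3.138, 0.002, -0.221]
contact_force: [0.5, 0.1, 0.5]
opening: 0.004
gripper_force: 0.0
clock: 14.2
ee_pos: [449.8, 205.6, 302.4]
tcp_rot: [3.131, 0.065, -1.74]
contact_force: [0.8, 0.4, 0.2]
opening: 0.007
gripper_force: 0.0
shift [-0.446  0.023  0.613] twist 0.072
[-1.17  0.9   1.51  1.92 -1.    1.35 -2.65]
```

The flip went the wrong way: j3, j5 and j7 hit their range limits, with no contact. I'll turn back; the push should use increasing yaw instead.

```bash
python3 -m crank '[[-1,0,0,-0.2,-0.07],[-1,0,0,-0.2,-0.14],[-1,0,0,-0.2,-0.21],[-1,0,0,-0.2,-0.28],[-1,0,0,-0.2,-0.35],[-1,0,0,-0.2,-0.42],[-1,0,0,-0.2,-0.49],[-1,0,0,-0.2,-0.56],[-1,0,0,-0.2,-0.63],[-1,0,0,-0.2,-0.7],[-1,0,0,-0.2,-0.75],[-1,0,0,-0.2,-0.75]]'
python3 -c "
from h import *
to(*pt(104.2,240,55),357,71.7);print(robot.observe()['q'].round(2))"
```

```text
clock: 15.4
ee_pos: [450.6, 204.4, 334.5]
tcp_rot: [-3.073, 0.008, -0.164]
contact_force: [-0.4, 0.0, -0.3]
opening: 0.001
gripper_force: 0.0
shift [-0.035 -0.501 -0.116] twist -0.676
[-1.13  0.6   1.13  1.87 -0.7   1.09 -1.45]
```

```bash
python3 -m crank '[[-1,0,-0.1,-0.12,-0.07],[-1,0,-0.2,-0.12,-0.14],[-1,-0.03,-0.3,-0.12,-0.21],[-1,-0.03,-0.4,-0.12,-0.28],[-1,-0.03,-0.5,-0.12,-0.35],[-1,-0.03,-0.5,-0.12,-0.42],[-1,-0.03,-0.5,-0.12,-0.49],[-1,-0.03,-0.5,-0.12,-0.56],[-1,-0.03,-0.5,-0.12,-0.63],[-1,-0.03,-0.5,-0.12,-0.68],[-1,-0.03,-0.5,-0.12,-0.68]]'
python3 -c "
from h import *
to(*pt(104.2,240,55),215,71.7);print(robot.observe()['q'].round(2))"
```

```text
clock: 16.5
ee_pos: [458.8, 277.4, 357.7]
tcp_rot: [-3.124, -0.066, 1.256]
contact_force: [0.2, -0.1, 0.7]
opening: 0.006
gripper_force: 0.0
shift [-0.062  0.009  0.95 ] twist 0.002
[-1.03  0.49  0.71  1.72 -0.44  1.04 -0.48]
```

```bash
python3 -m crank '[[-1,-0.02,0,0.2,0],[-1,-0.04,0,0.45,0],[-1,-0.06,0,0.7,0],[-1,-0.06,0,0.9,0],[-1,-0.06,0.01,0.95,0],[-1,-0.06,0.01,0.95,0]]'
python3 - <<'E'
from h import *
s=robot.observe();print(s['q'].round(2),s['ee_pos'].round(1))
for t in(104,100,96,92,88,84): 
  print(t,end=' ');to(*pt(t,240,27),215,71.7+104.2-t)
E
```

```text
clock: 17.1
ee_pos: [458.5, 278.3, 215.0]
tcp_rot: [-3.124, -0.066, 1.256]
contact_force: [1.1, 0.2, 1.1]
opening: 0.002
gripper_force: 0.0
[-0.93  0.66  0.56  1.92 -0.62  0.71 -0.3 ] [458.5 278.3 215. ]
104 shift [-0.196 -0.007 -0.013] twist 0.001
100 shift [-0.308 -0.016 -0.02 ] twist -0.033
96 shift [-0.42  -0.017 -0.027] twist -0.066
92 shift [-0.532 -0.011 -0.035] twist -0.099
88 shift [-0.643  0.004 -0.042] twist -0.133
84 shift [-0.753  0.026 -0.05 ] twist -0.166
```

```bash
python3 -m crank '[[-1,-0.08,0,0,0],[-1,-0.14,0,-0.01,0],[-1,-0.19,0,-0.01,0],[-1,-0.23,-0.01,-0.01,-0.01],[-1,-0.27,-0.01,-0.02,-0.02],[-1,-0.31,-0.02,-0.02,-0.033],[-1,-0.37,-0.02,-0.02,-0.05],[-1,-0.42,-0.02,-0.03,-0.066],[-1,-0.48,-0.01,-0.03,-0.08],[-1,-0.53,-0.01,-0.035,-0.1],[-1,-0.59,0,-0.04,-0.115],[-1,-0.64,0,-0.04,-0.133]]'
python3 - <<'E'
from h import *
s=robot.observe();print(s['q'].round(2),s['ee_pos'].round(1))
for t in range(88,59,-4): 
  print(t,end=' ');to(*pt(t,240,27),215,71.7+104.2-t)
E
```

```text
clock: 18.3
ee_pos: [429.2, 186.8, 215.5]
tcp_rot: [3.138, -0.07, 1.541]
contact_force: [0.8, 1.4, 0.7]
opening: 0.005
gripper_force: 0.5
[-0.74  0.56  0.43  2.1  -0.55  0.57  0.07] [429.2 186.8 215.5]
88 shift [-0.004  0.     0.003] twist 0.003
84 shift [-0.116 -0.009 -0.005] twist -0.03
80 shift [-0.228 -0.011 -0.013] twist -0.063
76 shift [-0.34  -0.005 -0.021] twist -0.097
72 shift [-0.451  0.009 -0.028] twist -0.13
68 shift [-0.561  0.031 -0.036] twist -0.163
64 shift [-0.669  0.06  -0.044] twist -0.197
60 shift [-0.775  0.097 -0.051] twist -0.23
```

```bash
python3 -m crank '[[-1,-0.06,0,0,-0.015],[-1,-0.116,-0.01,-0.005,-0.03],[-1,-0.17,-0.01,-0.01,-0.045],[-1,-0.228,-0.01,-0.013,-0.063],[-1,-0.285,-0.01,-0.02,-0.08],[-1,-0.34,-0.005,-0.02,-0.097],[-1,-0.395,0,-0.025,-0.113],[-1,-0.45,0.01,-0.03,-0.13],[-1,-0.505,0.02,-0.03,-0.145],[-1,-0.56,0.03,-0.035,-0.163],[-1,-0.615,0.045,-0.04,-0.18],[-1,-0.67,0.06,-0.045,-0.197]]'
python3 - <<'E'
from h import *
s=robot.observe();print(s['q'].round(2),s['ee_pos'].round(1))
p,d=imaging.capture("scene");cv2.imwrite("pics/scene5.png",p)
for t in range(64,35,-4): 
  print(t,end=' ');to(*pt(t,240,27),215,71.7+104.2-t)
E
```

```text
clock: 19.5
ee_pos: [434.5, 86.1, 215.1]
tcp_rot: [3.111, -0.063, 1.955]
contact_force: [0.0, 1.4, 0.0]
opening: 0.003
gripper_force: 0.5
[-0.43  0.51  0.27  2.15 -0.42  0.51  0.56] [434.5  86.1 215.1]
64 shift [0.009 0.004 0.002] twist 0.0
60 shift [-0.102 -0.004 -0.005] twist -0.033
56 shift [-0.215 -0.005 -0.012] twist -0.066
52 shift [-0.327  0.002 -0.019] twist -0.1
48 shift [-0.438  0.017 -0.025] twist -0.133
44 shift [-0.548  0.039 -0.031] twist -0.166
40 shift [-0.656  0.069 -0.037] twist -0.2
36 shift [-0.762  0.107 -0.043] twist -0.233
```

View pics/scene5.png

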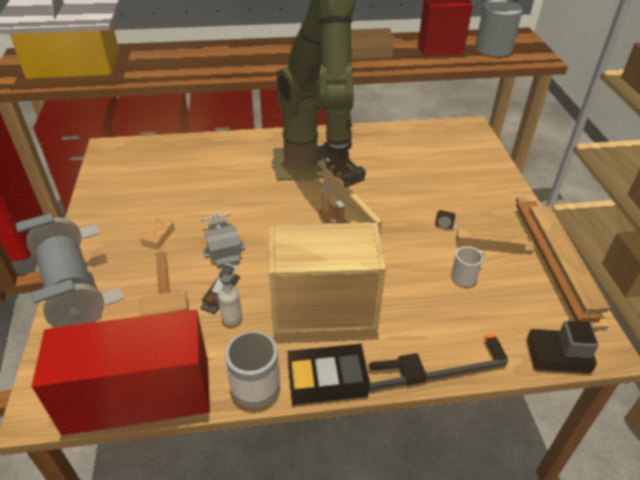

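The door is swinging shut: it runs from (380,225) to (325,170), with the scraper still in its slot at (338,210) and the gripper at its outer free edge at (345,165). I'll carry on.

```bash
python3 -m crank '[[-1,-0.055,0,0,-0.016],[-1,-0.105,0,-0.005,-0.033],[-1,-0.16,-0.005,-0.01,-0.05],[-1,-0.215,-0.005,-0.012,-0.066],[-1,-0.27,0,-0.015,-0.083],[-1,-0.327,0,-0.02,-0.1],[-1,-0.38,0.01,-0.02,-0.116],[-1,-0.438,0.017,-0.025,-0.133],[-1,-0.49,0.03,-0.03,-0.15],[-1,-0.548,0.04,-0.03,-0.166],[-1,-0.6,0.055,-0.035,-0.183],[-1,-0.656,0.07,-0.037,-0.2]]'
python3 - <<'E'
from h import *
s=robot.observe();print(s['q'].round(2),s['ee_pos'].round(1))
for t in range(40,3,-4): 
  print(t,end=' ');to(*pt(t,240,27),215,71.7+104.2-t)
E
```

```text
clock: 20.75
ee_pos: [480.5, -1.1, 214.6]
tcp_rot: [3.088, -0.046, 2.373]
contact_force: [-0.2, 1.3, 0.7]
opening: 0.002
gripper_force: 0.5
[-0.13  0.55  0.14  2.03 -0.26  0.58  1.  ] [480.5  -1.1 214.6]
40 shift [-0.013 -0.006 -0.003] twist 0.001
36 shift [-0.125 -0.015 -0.009] twist -0.033
32 shift [-0.238 -0.016 -0.014] twist -0.066
28 shift [-0.35  -0.009 -0.019] twist -0.099
24 shift [-0.461  0.006 -0.023] twist -0.133
20 shift [-0.571  0.028 -0.027] twist -0.166
16 shift [-0.679  0.058 -0.031] twist -0.199
12 shift [-0.785  0.096 -0.034] twist -0.233
8 shift [-0.888  0.141 -0.036] twist -0.266
4 shift [-0.988  0.193 -0.038] twist -0.299
```

```bash
python3 -m crank '[[-1,-0.07,-0.01,-0.005,-0.016],[-1,-0.125,-0.015,-0.01,-0.033],[-1,-0.18,-0.015,-0.01,-0.05],[-1,-0.238,-0.015,-0.014,-0.066],[-1,-0.295,-0.012,-0.017,-0.083],[-1,-0.35,-0.01,-0.02,-0.1],[-1,-0.405,0,-0.02,-0.116],[-1,-0.461,0.006,-0.023,-0.133],[-1,-0.515,0.017,-0.025,-0.15],[-1,-0.57,0.028,-0.027,-0.166],[-1,-0.61,0.04,-0.03,-0.18],[-1,-0.65,0.05,-0.03,-0.19]]'
python3 - <<'E'
from h import *
s=robot.observe();print(s['q'].round(2),s['ee_pos'].round(1))
for t in range(18,-4,-2): 
  print(t,end=' ');to(*pt(t,240,27),215,71.7+104.2-t)
E
```

```text
clock: 21.95
ee_pos: [556.6, -64.3, 215.2]
tcp_rot: [3.074, -0.021, 2.77]
contact_force: [-1.1, 1.6, 0.5]
opening: 0.002
gripper_force: 0.5
[ 0.06  0.63  0.02  1.79 -0.13  0.72  1.37] [556.6 -64.3 215.2]
18 shift [0.032 0.004 0.002] twist 0.007
16 shift [-0.024 -0.002  0.001] twist -0.01
14 shift [-0.08  -0.007 -0.001] twist -0.026
12 shift [-0.136 -0.009 -0.002] twist -0.043
10 shift [-0.192 -0.009 -0.003] twist -0.06
8 shift [-0.249 -0.007 -0.004] twist -0.076
6 shift [-0.305 -0.004 -0.005] twist -0.093
4 shift [-0.361  0.002 -0.006] twist -0.11
2 shift [-0.416  0.009 -0.007] twist -0.126
0 shift [-0.472  0.019 -0.007] twist -0.143
-2 shift [-0.527  0.03  -0.008] twist -0.16
```

Now slowly, down to about 5°.

```bash
python3 -m crank '[[-1,-0.05,0,0,-0.015],[-1,-0.08,-0.005,0,-0.026],[-1,-0.11,-0.007,0,-0.035],[-1,-0.136,-0.01,0,-0.043],[-1,-0.165,-0.01,0,-0.05],[-1,-0.19,-0.01,0,-0.06],[-1,-0.22,-0.01,0,-0.07],[-1,-0.25,-0.007,0,-0.076],[-1,-0.275,-0.005,0,-0.085],[-1,-0.3,-0.004,0,-0.093],[-1,-0.315,0,0,-0.097],[-1,-0.315,0,0,-0.097]]'
python3 -c "
from h import *
for t in range(6,-5,-2): 
  print(t,end=' ');to(*pt(t,240,27),215,71.7+104.2-t)"
```

```text
clock: 23.15
ee_pos: [600.9, -81.6, 214.3]
tcp_rot: [3.072, -0.006, 2.971]
contact_force: [-0.3, -0.5, -0.3]
opening: 0.004
gripper_force: 0.0
6 shift [ 0.013 -0.001 -0.005] twist 0.003
4 shift [-0.043 -0.007 -0.005] twist -0.014
2 shift [-0.099 -0.01  -0.006] twist -0.031
0 shift [-0.155 -0.012 -0.007] twist -0.047
-2 shift [-0.211 -0.012 -0.007] twist -0.064
-4 shift [-0.267 -0.01  -0.007] twist -0.081
```

```bash
python3 -m crank '[[-1,-0.015,0,0,0],[-1,-0.03,0,0,-0.01],[-1,-0.045,-0.005,0,-0.014],[-1,-0.06,-0.007,0,-0.02],[-1,-0.07,-0.007,0,-0.022],[-1,-0.08,-0.01,0,-0.025],[-1,-0.08,-0.01,0,-0.025]]'
python3 -m crank '[[-1,-0.01,0,0,0],[-1,-0.02,0,0,-0.005],[-1,-0.03,0,0,-0.01],[-1,-0.03,0,0,-0.01]]'
```

```text
clock: 23.85
ee_pos: [611.7, -84.1, 214.1]
tcp_rot: [3.07, -0.004, 3.024]
contact_force: [-3.5, 1.7, 1.8]
opening: 0.005
gripper_force: 1.5
clock: 24.25
ee_pos: [617.3, -86.0, 214.2]
tcp_rot: [3.072, 0.0, 3.044]
contact_force: [-0.8, 0.8, -0.7]
opening: 0.01
gripper_force: 0.0
```

```bash
python3 -m crank '[[-1,-0.01,0,0,0],[-1,-0.02,0,0,0],[-1,-0.02,0,0,0]]'
python3 -m crank '[[-1,-0.01,0,0,0],[-1,-0.02,0,0,0],[-1,-0.02,0,0,0]]'
```

```text
clock: 24.55
ee_pos: [619.7, -85.8, 214.1]
tcp_rot: [3.071, -0.001, 3.044]
contact_force: [0.3, 0.1, 0.1]
opening: 0.007
gripper_force: 0.0
clock: 24.85
ee_pos: [619.8, -85.8, 214.0]
tcp_rot: [3.071, -0.007, 3.045]
contact_force: [-7.5, 1.1, 5.7]
opening: 0.006
gripper_force: 3.5
```

It snapped in: the force dropped to zero over a free gap, then met a firm stop at 7.5 N. I'll back off and look.

```bash
python3 -m crank '[[-1,0.1,0,0,0],[-1,0.3,0,0,0],[-1,0.6,0,0,0],[-1,0.8,0,-0.2,0],[-1,1,0,-0.5,0],[-1,1,0,-0.8,0],[-1,1,0,-0.8,0],[-1,1,0,-0.8,0]]'
python3 -m crank '[[-1,0.3,0,0,0],[-1,0.6,0,0,0],[-1,0.8,0,0,0],[-1,0.8,0,0,0]]'
python3 - <<'E'
from h import *
im=[]
for n in ('top','scene'):
  p,d=imaging.capture(n); im.append(p); np.save(f'pics/{n}6.npy',d)
cv2.imwrite('pics/c6.png',np.hstack([cv2.resize(im[0][130:250,260:420],(560,420),interpolation=2),cv2.resize(im[1][180:300,200:268],(238,420),interpolation=2)]))
C=cloud("top",np.load("pics/top6.npy")).reshape(-1,3)
P=C[(abs(C[:,2]-260)<6)&(C[:,0]>600)&(C[:,0]<900)&(abs(C[:,1])<190)]
for y in(-120,-60,0,60,120):
  q=P[abs(P[:,1]-y)<8]; print(y,len(q),(q[:,0].min() if len(q) else 0).round(1))
E
```

```text
clock: 25.65
ee_pos: [473.3, -80.0, 335.2]
tcp_rot: [3.071, 0.002, 3.044]
contact_force: [-0.2, 0.0, -0.7]
opening: 0.004
gripper_force: 0.0
clock: 26.05
ee_pos: [348.0, -67.7, 332.8]
tcp_rot: [3.071, -0.008, 3.044]
contact_force: [-0.1, -1.0, 0.6]
opening: 0.004
gripper_force: 0.0
-120 450 628.6
-60 443 632.0
0 462 635.7
60 441 640.7
120 439 646.4
```

View pics/c6.png

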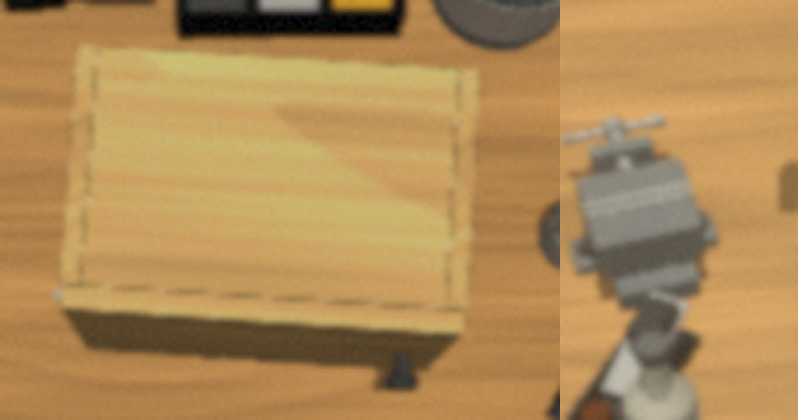

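The door lies flush against the cabinet: its front edge slopes 4.2°, parallel to the cabinet. The vice is empty and nothing else has moved, so I'll hand it in.

```bash
python3 -c "
from cell import hand_in
print(hand_in())"
```

```text
the job is handed in; nothing more can be done
None
```

The scraper is seated in the wide slot, the door is latched shut and flush with the cabinet, the vice is empty, nothing was knocked in the views I checked, and the job is handed in at about 26 s (scraper last seen in its slot with the door partly shut).

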